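# Tip the thread reel out of its lidded tip-box

## Robot

A 7-joint arm with a two-finger parallel gripper is mounted at the origin on the work surface. World frame = base frame: x ahead of the robot, y to its left, z up, the work surface at z = 0. Lengths are in mm, angles in rad, forces in N, time in s.
With the tool pointing down it reaches from about 400 to 875 mm from the base axis. Payload 4.4 kg.
Tool frame: the origin (TCP) lies midway between the tips of the shut fingers; the grasp point (between the pads) lies 19 mm behind it; z points along the fingers, y is the line along which they close (so a half turn about z gives the same grasp; the last joint's range is limited). The gripper opens to 85 mm and grips with 20 to 120 N. Pads are 22 mm wide; open, the fingers measure 114 mm over their backs; the gripper's body (76 mm by 85 mm) begins 54 mm behind the grasp point. The pads swing forward as they close: fully open they stand 13 mm farther back than shut.
Start: joints at [-1.35, 0.628, 0.038, 1.517, -0.027, 0.996, -0.02], TCP at [183.85, 623.472, 231.313] pointing down, gripper open.
Joint ranges: [-3.06, 3.06], [-0.37, 2.12], [-1.25, 1.32], [0.18, 2.47], [-1.1, 4.24], [0.23, 1.98], [-2.94, 2.94]. Speed limits (rad/s): [2.57, 2.57, 3.14, 3.14, 3.14, 3.14, 3.14].

## Interface

Orientations are given as [roll, pitch, yaw] about the fixed x, y, z axes, in that order (R = Rz(yaw) Ry(pitch) Rx(roll)).
In Python, from cell import read_state, get_image, finish_job gives the robot as it stands.
- The arm moves only by the tool send_rows, never from a script. Its argument "series" is a list of rows, each an object of numbers: "ax", "ay", "az": the turn, a rotation vector about the tool's x, y, z in rad; "dx", "dy", "dz": the shift along the tool's x, y, z in cm; "hand": the closure, from 0 (fully open) to 1 (shut). In form: [{"ax": .., "ay": .., "az": .., "dx": .., "dy": .., "dz": .., "hand": ..}, ...]. A call has 1 to 10 rows; each row is the pose to reach, as a shift and turn from the pose commanded when the call began, along the tool's axes at that moment; what a row does not reach only later rows make up. A row lasts 1/10 s, in which the tool goes at most 50 mm and 8.59 degrees, less where a joint would pass 70% of its speed; a pose out of reach is approached as far as the arm can. A call with a gripper value outside its range is refused whole. The fingers move at their own pace and stop on an object; the grip force is fixed at half the most. Time passes only in rows, so rows that repeat a pose let the fingers close. It gives the time, the measured TCP pose, the force, the opening and the grip force at its end, in the units of the state.
- read_state(): the state, without advancing time (a new reading comes with each control period).
- get_image(name): name is "side" or "top"; returns a dict with "pixels" (384x512x3 uint8, red, green, blue), "mtx" (3x3 intrinsics, pixels), "R" (3x3) and "t" (3): a world point X has camera coordinates R X + t. Camera axes: x right, y down, z forward; pixel columns grow to the right and rows downward; lengths in mm; the calibration is good to about 2 mm. A picture is of the moment at which its call begins. There is no depth.
- finish_job(): hands the job in; it is judged then, once.
The state is a dict: "clock": time; "qpos": joint angles; "qd": joint speeds; "tau": joint torques, N m; "eef_pos": TCP position; "tool_rot": TCP orientation; "force": force on the tool from outside, world axes, zero at the start; "torque": the same for the moment, N m; "width": finger opening in mm; "gripper_force": force on a finger pad.
Only numpy, scipy, OpenCV 4.12 (cv2) and the standard library are available. Lean on these libraries where they do the work, as an engineer would, in place of code of your own. Each camera call takes 0.05 s, during which the arm holds its last target. There are 200 camera calls.

## Task

Of the two metal tip-boxes on the sewing table, use the wide one, which has a reel of thread under its clear lid. Swing its lid by the lid's side pin over its balance point and all the way back, until it rests fully open against its stop; only then tip the box well forward by the box's own side pin so that the reel rolls out and drops into the plywood tray in front of it. Set the box back down level, lid still fully open, and let go.

Things in the scene. Friction and masses are not known exactly. Their poses are not given: they have to be found in the camera images.
- caddy: Fixed plywood stand of the WIDE tip-box (70 mm; the other, left or right of it, is alike but 36 mm wide, empty, unlisted). Origin on the table under the box's pivot, mid-width; x to the box's back, away from the robot; it pours to -x; z up. Base x -165 to 85, 110 wide. Its front is the tray: inside x -160 to -15, y -50 to 50, floor z 8, wall tops z 40. Pivot along y at x 0, z 85 (all mm).
- tub (a joint): Tip angle of the aluminium box (220 g), rad: 0 level on its rest, grows as its rear rises and it pours to -x; stop 1.45. Level, in the caddy frame: floor x 0 to 70 at z 89, rear wall x 70, front wall a chute sloping up 45 deg from the pivot to x -45, z 130; rim z 130; sides y -35, 35. The reel rolls out beyond about 0.9 rad, surely by 1.3. Let go below 0.8 it falls back level.
- lid (a joint): Angle of the clear lid (117 x 70 x 4 mm, 60 g) to the box, rad: 0 shut, grows as it swings up and back, 2.8 at its stop. Hinge along y at the top of the box's rear wall: caddy x 70, z 131.5 with the box level. Over-centre stiff hinge: let go below 1.1 rad it falls shut, from 1.3 to 1.8 it stays (but falls shut when the box is tipped), past 2.0 it drops on back to 2.8 and stays there, also while the box is tipped.
- box_pin (a point): Grip point on the box's pin: round steel, 12 mm thick, along y, standing 65 mm out of the box's +y side; this point is on its axis, 45 mm out from the wall. Level: caddy x 55, y 80, z 110. It goes round the pivot at 60.4 mm radius as the box tips. Grip from above across x; the pin can turn between the fingers. Needs 1 to 6 N.
- lid_pin (a point): Grip point on the lid's pin: round steel, 12 mm thick, along y, standing 65 mm out of the lid's -y edge; this point is on its axis, 45 mm out from the edge. Lid shut: caddy x 10, y -80, z 133.5. It goes round the lid's hinge at 60 mm radius, over the top and down behind. Grip from above across x; the pin can turn between the fingers. Needs 1 to 6 N.
- spool: Reel of thread lying in the wide box, seen through the lid: 34 mm long, wooden flanges 26 mm across, thread 22 mm thick, 30 g; origin at its middle, y along its axis. At the start it lies on the box's floor, its axis roughly along the pivot.

How it is judged:
By the outcome, as a careful person would: the job done as asked, in the order asked, and still so for the second after the job is handed in, with the robot touching nothing.
It also fails if it takes over 53 s, if anything falls off the work surface, if the arm or the gripper's body presses on something with over 40 N, if the wrist force passes 120 N, or if a joint passes its speed limit or range.

## Working session

There is one attempt and no reset: what is moved stays moved. The work goes in short steps, Python scripts to look and compute and a tool call to move; the robot and the scene stay as the last step left them, time stands still between calls to the robot, and variables do not carry over. Pictures are saved under pics/ and viewed, at most 10 in all, crops included, and the job is handed in when it is done.

Besides the shell and the picture viewer there is one more tool, called after "Emit:" as name(argument=value, ...), one argument or row to a line, values as JSON. send_rows: Moves the arm, as the interface text tells. Its arguments: {"type":"object","properties":{"series":{"type":"array","items":{"type":"object","properties":{"ax":{"type":"number"},"ay":{"type":"number"},"az":{"type":"number"},"dx":{"type":"number"},"dy":{"type":"number"},"dz":{"type":"number"},"hand":{"type":"number"}}}}},"required":["series"]}

```bash
mkdir -p pics; ls
python3 - <<'E'
from cell import *
import cv2,numpy as np
s=read_state();print({k:np.round(v,3) for k,v in s.items()})
for n in("top","side"):
    g=get_image(n);cv2.imwrite(f"pics/{n}0.png",g["pixels"][:,:,::-1]);print(n,g["mtx"],g["R"],g["t"])
    np.savez(f"{n}.npz",mtx=g["mtx"],R=g["R"],t=g["t"])
E
```

```text
pics
{'clock': np.float64(0.0), 'qpos': array([-1.35 ,  0.629,  0.038,  1.518, -0.027,  0.996, -0.02 ]), 'qd': array([ 0.   ,  0.   ,  0.001, -0.002, -0.   ,  0.001,  0.002]), 'tau': array([ 0.0000e+00, -5.6340e+01,  1.2260e+00, -1.9345e+01,  1.1000e-02,
        1.1000e-02,  0.0000e+00]), 'eef_pos': array([183.659, 622.831, 230.374]), 'tool_rot': array([-3.14 ,  0.   ,  2.855]), 'force': array([0.115, 0.208, 0.616]), 'torque': array([-0.006,  0.028,  0.024]), 'gripper_force': np.float64(0.0), 'width': np.float64(85.577)}
top [[396.1653477    0.         258.47407443]
 [  0.         396.1653477  189.25323613]
 [  0.           0.           1.        ]] [[-0.00626619 -0.99980631  0.01865686]
 [-0.99084524  0.00369175 -0.13495216]
 [ 0.13485715 -0.01933169 -0.99067645]] [ -2.51217906 533.77112337 959.04255367]
side [[458.87273073   0.         254.05937134]
 [  0.         458.87273073 191.38042834]
 [  0.           0.           1.        ]] [[ 0.97758504 -0.20967704  0.01905332]
 [-0.09570529 -0.52316276 -0.84684191]
 [ 0.18753129  0.82603648 -0.53150329]] [-528.00310689  150.23587126  784.21804374]
```

View pics/top0.png

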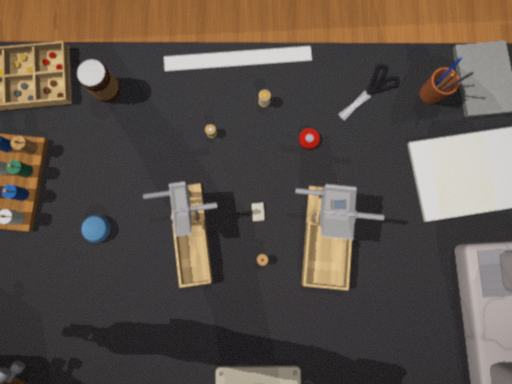

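View pics/side0.png

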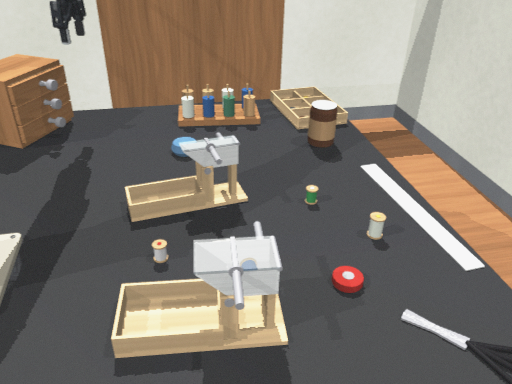

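The top view shows the wide box at the right, around (338,210). Its box pin runs left to (297,191), its lid pin runs right to (383,217), and its tray covers (303-352, 187-290). In the side view it is the near stand, around (200,300). I'll enlarge both.

Run:
```python
import cv2
a=cv2.imread("pics/top0.png")[175:300,285:395];cv2.imwrite("pics/tc.png",cv2.resize(a,None,fx=4.8,fy=4.8,interpolation=cv2.INTER_CUBIC))
a=cv2.imread("pics/side0.png")[215:355,105:295];cv2.imwrite("pics/sc.png",cv2.resize(a,None,fx=4,fy=4,interpolation=cv2.INTER_CUBIC))
```

```text
(no output)
```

View pics/tc.png

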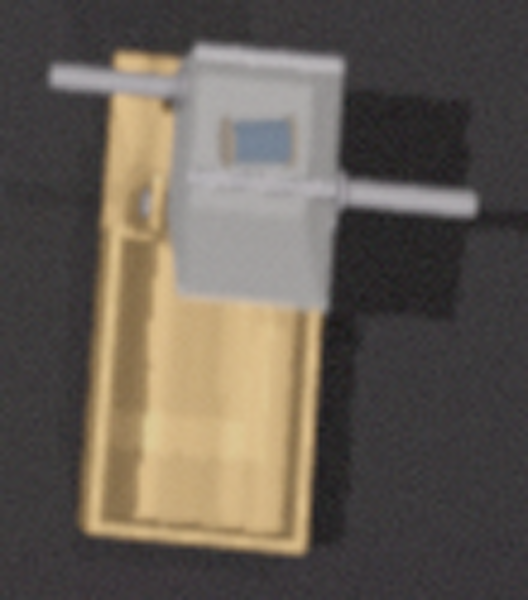

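View pics/sc.png

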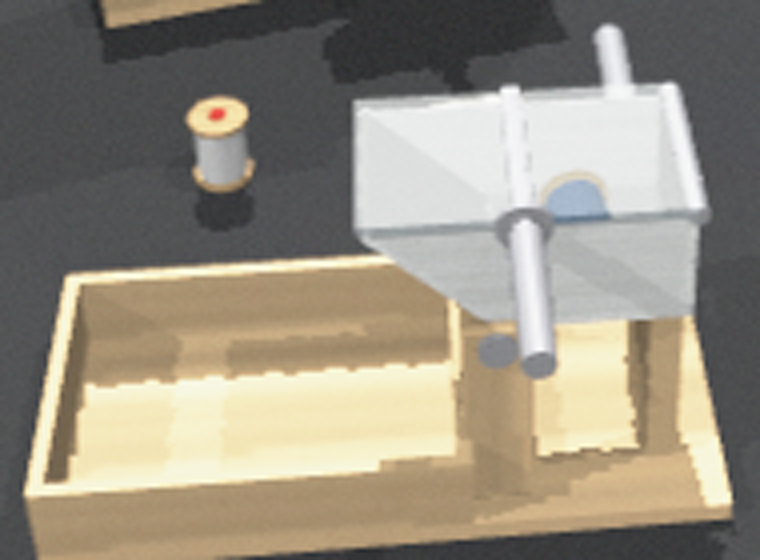

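The top crop shows the box-pin tip at (52,76), the lid-pin tip at (476,203), and the tray's front corners at (82,530) and (308,552). The side crop shows the lid-pin end at (540,363) and the box-pin end at (608,33). I'll fit the caddy pose to these.

```bash
cat > h.py <<'E'
import numpy as np
from scipy.spatial.transform import Rotation as Ro
C={n:np.load(f"{n}.npz") for n in("top","side")}
def proj(n,X):
    c=C[n];p=(np.atleast_2d(X)@c["R"].T+c["t"])@c["mtx"].T
    return p[:,:2]/p[:,2:]
def world(p,X):
    return np.atleast_2d(X)@Ro.from_euler("z",p[2]).as_matrix().T+[p[0],p[1],0]
E
python3 - <<'E'
from h import *
from scipy.optimize import least_squares
T=[((-165,55,40),(82,530)),((-165,-55,40),(308,552)),((-47,35,135),(178,298)),((-47,-35,135),(328,308)),((55,100,110),(52,76)),((10,-100,133.5),(476,203))]
S=[((10,-100,133.5),(540,363)),((55,100,110),(608,33)),((-47,-35,135),(357,230)),((-47,35,135),(355,101)),((-165,-55,40),(28,495)),((-165,55,40),(67,275))]
tx=np.array([a for a,_ in T],float);tu=np.array([b for _,b in T])/4.8+[285,175]-.4
sx=np.array([a for a,_ in S],float);su=np.array([b for _,b in S])/4+[105,215]-.4
f=lambda p:np.r_[(proj("top",world(p,tx))-tu).ravel(),(proj("side",world(p,sx))-su).ravel()]
r=least_squares(f,[550,-150,0],loss="soft_l1",x_scale=[10,10,.1])
print(r.x,np.round(f(r.x).reshape(-1,2),1).tolist())
p=r.x
for n,X in dict(box=(55,80,110),lid=(10,-80,133.5),hinge=(70,-80,131.5),lid28=(70+60*np.cos(2.8),-80,0),piv=(0,80,85)).items(): print(n,world(p,X).round(1))
E
```

```text
[ 4.58592663e+02 -1.82397649e+02 -9.99013716e-02] [[1.1, -0.7], [-1.0, -1.1], [-0.4, -1.0], [-0.4, -0.2], [-0.6, -1.1], [-1.3, -0.9], [-0.0, 0.7], [0.0, 1.1], [-0.9, 0.1], [-0.4, -0.1], [-1.0, 0.6], [-0.2, 0.0]]
box [[ 521.3 -108.3  110. ]]
lid [[ 460.6 -263.   133.5]]
hinge [[ 520.3 -269.   131.5]]
lid28 [[ 464.  -263.3    0. ]]
piv [[ 466.6 -102.8   85. ]]
```

```bash
cat >> h.py <<'E'
P=np.array([458.6,-182.4,-0.1])
def rot(s):  # tilt s: tool back leans to caddy -y for s>0
    z=np.array([0,np.sin(s),-np.cos(s)]);y=np.array([1.,0,0])
    return Ro.from_euler("z",P[2])*Ro.from_matrix(np.c_[np.cross(y,z),y,z])
def tcp(g,s): return world(P,g)[0]+19*rot(s).as_matrix()[:,2]
def lid(t,y=-86): return (70-60*np.cos(t+.033),y,131.5+60*np.sin(t+.033))
def box(t,y=86): return (60.4*np.cos(t+.427),y,85+60.4*np.sin(t+.427))
def rows(tg,s):   # from the measured pose
    from cell import read_state
    st=read_state();R0=Ro.from_euler("xyz",st["tool_rot"]);print(st["clock"],np.round(st["eef_pos"],1),np.round(st["force"],1),st["width"])
    print("turn",(R0.inv()*rot(s)).as_rotvec().round(2))
    for t in tg: print((R0.inv().apply(np.array(t)-st["eef_pos"])/10).round(2).tolist())
E
python3 -c "
from h import *
rows([(520,100,260),tcp((10,-86,240),.2)],.2)"
```

```text
0.1 [183.7 622.9 230.5] [-0.2  1.2  0.1] 85.10605880129852
turn [-0.14  0.17  1.38]
[-47.05, -40.65, -2.88]
[-51.66, -77.36, 1.05]
```

Emit:
send_rows(
  series=[
    {"dx":-47,"dy":-40.6,"dz":-2.9,"ax":-0.14,"ay":0.17,"az":1.38,"hand":0},
    {"dx":-47,"dy":-40.6,"dz":-2.9,"ax":-0.14,"ay":0.17,"az":1.38,"hand":0},
    {"dx":-47,"dy":-40.6,"dz":-2.9,"ax":-0.14,"ay":0.17,"az":1.38,"hand":0},
    {"dx":-47,"dy":-40.6,"dz":-2.9,"ax":-0.14,"ay":0.17,"az":1.38,"hand":0},
    {"dx":-47,"dy":-40.6,"dz":-2.9,"ax":-0.14,"ay":0.17,"az":1.38,"hand":0},
    {"dx":-47,"dy":-40.6,"dz":-2.9,"ax":-0.14,"ay":0.17,"az":1.38,"hand":0},
    {"dx":-47,"dy":-40.6,"dz":-2.9,"ax":-0.14,"ay":0.17,"az":1.38,"hand":0},
    {"dx":-47,"dy":-40.6,"dz":-2.9,"ax":-0.14,"ay":0.17,"az":1.38,"hand":0},
    {"dx":-47,"dy":-40.6,"dz":-2.9,"ax":-0.14,"ay":0.17,"az":1.38,"hand":0},
    {"dx":-47,"dy":-40.6,"dz":-2.9,"ax":-0.14,"ay":0.17,"az":1.38,"hand":0},
  ],
)

```text
clock: 1.1
eef_pos: [454.2, 201.2, 254.7]
tool_rot: [-3.14, -0.204, 1.465]
force: [1.2, 0.7, 0.1]
width: 85.6
gripper_force: 0.0
```

```bash
python3 -c "
from h import *
rows([tcp((10,-86,240),.2)],.2)"
```

```text
1.1 [454.2 201.2 254.7] [1.2 0.7 0.1] 85.61697513110852
turn [-0.   -0.   -0.01]
[-46.03, 5.53, -6.11]
```

Emit:
send_rows(
  series=[
    {"dx":-46,"dy":5.5,"dz":-6.1,"hand":0},
    {"dx":-46,"dy":5.5,"dz":-6.1,"hand":0},
    {"dx":-46,"dy":5.5,"dz":-6.1,"hand":0},
    {"dx":-46,"dy":5.5,"dz":-6.1,"hand":0},
    {"dx":-46,"dy":5.5,"dz":-6.1,"hand":0},
    {"dx":-46,"dy":5.5,"dz":-6.1,"hand":0},
    {"dx":-46,"dy":5.5,"dz":-6.1,"hand":0},
    {"dx":-46,"dy":5.5,"dz":-6.1,"hand":0},
    {"dx":-46,"dy":5.5,"dz":-6.1,"hand":0},
    {"dx":-46,"dy":5.5,"dz":-6.1,"hand":0},
  ],
)

```text
invalid input at $.series[0]: expected keys ax, ay, az, dx, dy, dz, hand
```

Emit:
send_rows(
  series=[
    {"hand":0},
    {"hand":0},
    {"hand":0},
  ],
)

```text
invalid input at $.series[0]: expected keys ax, ay, az, dx, dy, dz, hand
```

```bash
python3 -c "
from h import *
rows([tcp((10,-86,160),.2),tcp(lid(0),.2)],.2)"
```

```text
1.1 [454.2 201.2 254.7] [1.2 0.7 0.1] 85.61697513110852
turn [-0.   -0.   -0.01]
[-47.65, 5.54, 1.72]
[-48.19, 5.55, 4.32]
```

All keys are required, so I'm resending with them.

Emit:
send_rows(
  series=[
    {"ax":0,"ay":0,"az":0,"dx":-46,"dy":5.5,"dz":-6.1,"hand":0},
    {"ax":0,"ay":0,"az":0,"dx":-46,"dy":5.5,"dz":-6.1,"hand":0},
    {"ax":0,"ay":0,"az":0,"dx":-46,"dy":5.5,"dz":-6.1,"hand":0},
    {"ax":0,"ay":0,"az":0,"dx":-46,"dy":5.5,"dz":-6.1,"hand":0},
    {"ax":0,"ay":0,"az":0,"dx":-46,"dy":5.5,"dz":-6.1,"hand":0},
    {"ax":0,"ay":0,"az":0,"dx":-46,"dy":5.5,"dz":-6.1,"hand":0},
    {"ax":0,"ay":0,"az":0,"dx":-46,"dy":5.5,"dz":-6.1,"hand":0},
    {"ax":0,"ay":0,"az":0,"dx":-46,"dy":5.5,"dz":-6.1,"hand":0},
    {"ax":0,"ay":0,"az":0,"dx":-46,"dy":5.5,"dz":-6.1,"hand":0},
    {"ax":0,"ay":0,"az":0,"dx":-46,"dy":5.5,"dz":-6.1,"hand":0},
  ],
)

```text
clock: 2.1
eef_pos: [460.7, -268.9, 220.9]
tool_rot: [-3.14, -0.199, 1.463]
force: [0.6, 0.2, -0.2]
width: 85.5
gripper_force: 0.0
```

Emit:
send_rows(
  series=[
    {"ax":0,"ay":0,"az":0,"dx":0,"dy":0,"dz":0,"hand":0},
    {"ax":0,"ay":0,"az":0,"dx":0,"dy":0,"dz":0,"hand":0},
    {"ax":0,"ay":0,"az":0,"dx":0,"dy":0,"dz":0,"hand":0},
  ],
)

```text
clock: 2.4
eef_pos: [462.3, -260.1, 221.5]
tool_rot: [-3.14, -0.205, 1.472]
force: [0.2, -0.2, -0.4]
width: 85.0
gripper_force: 0.0
```

```bash
python3 -c "
from h import *
rows([tcp((10,-86,160),.2),tcp(lid(0),.2)],.2)"
```

```text
2.4 [ 462.3 -260.1  221.5] [ 0.2 -0.2 -0.4] 85.01536558265052
turn [-0.   -0.01  0.  ]
[-2.15, -0.14, 7.74]
[-2.69, -0.13, 10.33]
```

Emit:
send_rows(
  series=[
    {"ax":0,"ay":0,"az":0,"dx":-2.1,"dy":-0.1,"dz":4,"hand":0},
    {"ax":0,"ay":0,"az":0,"dx":-2.2,"dy":-0.1,"dz":7,"hand":0},
    {"ax":0,"ay":0,"az":0,"dx":-2.5,"dy":-0.1,"dz":9,"hand":0},
    {"ax":0,"ay":0,"az":0,"dx":-2.7,"dy":-0.1,"dz":10.3,"hand":0},
    {"ax":0,"ay":0,"az":0,"dx":-2.7,"dy":-0.1,"dz":10.3,"hand":0},
    {"ax":0,"ay":0,"az":0,"dx":-2.7,"dy":-0.1,"dz":10.3,"hand":0},
    {"ax":0,"ay":0,"az":0,"dx":-2.7,"dy":-0.1,"dz":10.3,"hand":0},
  ],
)

```text
clock: 3.1
eef_pos: [461.2, -268.5, 116.4]
tool_rot: [3.14, -0.202, 1.47]
force: [1.0, -1.1, 0.3]
width: 85.5
gripper_force: 0.0
```

Run:
```python
from h import *
from cell import get_image
import cv2
rows([tcp(lid(0),.2)],.2)
g=get_image("side")["pixels"][150:384,80:340,::-1];h=get_image("top")["pixels"][150:320,270:420,::-1]
a=cv2.resize(g,(440,396));b=cv2.resize(h,(349,396));cv2.imwrite("pics/g1.png",np.hstack([a,b]))
```

```text
3.1 [ 461.2 -268.5  116.4] [ 1.  -1.1  0.3] 85.53350339701394
turn [ 0. -0. -0.]
[0.29, -0.11, 0.22]
```

View pics/g1.png

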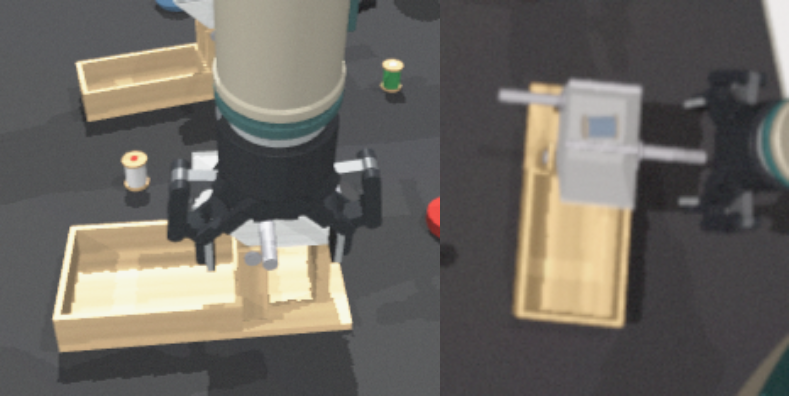

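The pin end, at (268,258) in the left panel, sits midway between the open fingers. I'll close them.

Emit:
send_rows(
  series=[
    {"ax":0,"ay":0,"az":0,"dx":0.3,"dy":-0.1,"dz":0.2,"hand":0.5},
    {"ax":0,"ay":0,"az":0,"dx":0.3,"dy":-0.1,"dz":0.2,"hand":1},
    {"ax":0,"ay":0,"az":0,"dx":0.3,"dy":-0.1,"dz":0.2,"hand":1},
    {"ax":0,"ay":0,"az":0,"dx":0.3,"dy":-0.1,"dz":0.2,"hand":1},
    {"ax":0,"ay":0,"az":0,"dx":0.3,"dy":-0.1,"dz":0.2,"hand":1},
    {"ax":0,"ay":0,"az":0,"dx":0.3,"dy":-0.1,"dz":0.2,"hand":1},
    {"ax":0,"ay":0,"az":0,"dx":0.3,"dy":-0.1,"dz":0.2,"hand":1},
    {"ax":0,"ay":0,"az":0,"dx":0.3,"dy":-0.1,"dz":0.2,"hand":1},
  ],
)

```text
clock: 4.0
eef_pos: [459.0, -264.8, 113.9]
tool_rot: [-3.14, -0.203, 1.469]
force: [-3.8, 0.2, 3.3]
width: 10.1
gripper_force: 58.5
```

```bash
python3 -c "
from h import *
rows([tcp(lid(t),.2) for t in np.arange(0,2.71,.15)],.2)"
```

```text
4.0 [ 459.  -264.8  113.9] [-3.8  0.2  3.3] 10.052180285136352
turn [-0. -0. -0.]
[-0.01, 0.14, -0.1]
[0.17, 0.23, -0.98]
[0.35, 0.46, -1.83]
[0.51, 0.82, -2.64]
[0.67, 1.29, -3.39]
[0.81, 1.88, -4.06]
[0.93, 2.55, -4.63]
[1.03, 3.31, -5.1]
[1.1, 4.14, -5.46]
[1.15, 5.01, -5.69]
[1.17, 5.9, -5.79]
[1.16, 6.8, -5.76]
[1.13, 7.68, -5.59]
[1.07, 8.53, -5.3]
[0.99, 9.33, -4.89]
[0.88, 10.05, -4.37]
[0.75, 10.68, -3.75]
[0.61, 11.22, -3.04]
[0.45, 11.64, -2.26]
```

Emit:
send_rows(
  series=[
    {"ax":0,"ay":0,"az":0,"dx":0.18,"dy":0.09,"dz":-0.88,"hand":1},
    {"ax":0,"ay":0,"az":0,"dx":0.36,"dy":0.32,"dz":-1.73,"hand":1},
    {"ax":0,"ay":0,"az":0,"dx":0.52,"dy":0.68,"dz":-2.54,"hand":1},
    {"ax":0,"ay":0,"az":0,"dx":0.68,"dy":1.15,"dz":-3.29,"hand":1},
    {"ax":0,"ay":0,"az":0,"dx":0.82,"dy":1.74,"dz":-3.96,"hand":1},
    {"ax":0,"ay":0,"az":0,"dx":0.94,"dy":2.41,"dz":-4.53,"hand":1},
    {"ax":0,"ay":0,"az":0,"dx":1.04,"dy":3.17,"dz":-5.0,"hand":1},
    {"ax":0,"ay":0,"az":0,"dx":1.11,"dy":4.0,"dz":-5.36,"hand":1},
    {"ax":0,"ay":0,"az":0,"dx":1.16,"dy":4.87,"dz":-5.59,"hand":1},
    {"ax":0,"ay":0,"az":0,"dx":1.18,"dy":5.76,"dz":-5.69,"hand":1},
  ],
)

```text
clock: 5.0
eef_pos: [517.5, -270.9, 175.7]
tool_rot: [3.14, -0.204, 1.47]
force: [-7.4, 0.6, 12.0]
width: 9.7
gripper_force: 60.0
```

```bash
python3 -c "
from h import *
rows([tcp(lid(t),.2) for t in np.arange(1.5,2.71,.15)],.2)"
```

```text
5.0 [ 517.5 -270.9  175.7] [-7.4  0.6 12. ] 9.684237408865222
turn [ 0. -0. -0.]
[-0.06, 0.03, 0.28]
[-0.07, 0.93, 0.32]
[-0.1, 1.81, 0.48]
[-0.16, 2.66, 0.77]
[-0.25, 3.46, 1.19]
[-0.35, 4.18, 1.71]
[-0.48, 4.81, 2.34]
[-0.63, 5.34, 3.05]
[-0.79, 5.76, 3.83]
```

Emit:
send_rows(
  series=[
    {"ax":0,"ay":0,"az":0,"dx":-0.01,"dy":0.9,"dz":0.03,"hand":1},
    {"ax":0,"ay":0,"az":0,"dx":-0.04,"dy":1.78,"dz":0.2,"hand":1},
    {"ax":0,"ay":0,"az":0,"dx":-0.1,"dy":2.63,"dz":0.49,"hand":1},
    {"ax":0,"ay":0,"az":0,"dx":-0.18,"dy":3.43,"dz":0.9,"hand":1},
    {"ax":0,"ay":0,"az":0,"dx":-0.29,"dy":4.15,"dz":1.42,"hand":1},
    {"ax":0,"ay":0,"az":0,"dx":-0.42,"dy":4.78,"dz":2.04,"hand":1},
    {"ax":0,"ay":0,"az":0,"dx":-0.56,"dy":5.32,"dz":2.75,"hand":1},
    {"ax":0,"ay":0,"az":0,"dx":-0.72,"dy":5.74,"dz":3.53,"hand":1},
    {"ax":0,"ay":0,"az":0,"dx":-0.72,"dy":5.74,"dz":3.53,"hand":1},
    {"ax":0,"ay":0,"az":0,"dx":-0.72,"dy":5.74,"dz":3.53,"hand":1},
  ],
)

```text
clock: 6.0
eef_pos: [573.6, -276.3, 134.7]
tool_rot: [-3.139, -0.203, 1.469]
force: [-3.9, -1.8, -3.7]
width: 9.7
gripper_force: 66.6
```

Run:
```python
from h import *
from cell import get_image
import cv2
rows([tcp(lid(2.7),.2)],.2)
g=get_image("side")["pixels"][150:384,80:340,::-1];h=get_image("top")["pixels"][150:320,270:420,::-1]
a=cv2.resize(g,(440,396));b=cv2.resize(h,(349,396));cv2.imwrite("pics/g2.png",np.hstack([a,b]))
```

```text
6.0 [ 573.6 -276.3  134.7] [-3.9 -1.8 -3.7] 9.686431521467549
turn [-0. -0. -0.]
[0.01, 0.13, -0.2]
```

View pics/g2.png

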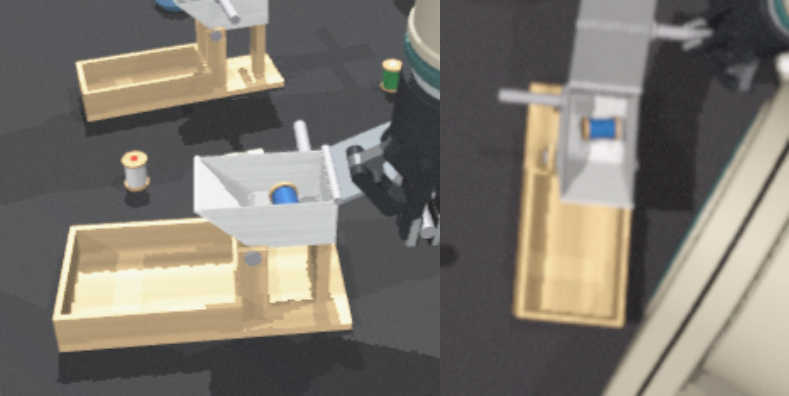

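The lid now lies back behind the box and the reel is visible inside. I'll release and retreat.

Emit:
send_rows(
  series=[
    {"ax":0,"ay":0,"az":0,"dx":0,"dy":0,"dz":0,"hand":0.5},
    {"ax":0,"ay":0,"az":0,"dx":0,"dy":0,"dz":0,"hand":0},
    {"ax":0,"ay":0,"az":0,"dx":0,"dy":0,"dz":0,"hand":0},
    {"ax":0,"ay":0,"az":0,"dx":0,"dy":0,"dz":0,"hand":0},
    {"ax":0,"ay":0,"az":0,"dx":0,"dy":0,"dz":0,"hand":0},
    {"ax":0,"ay":0,"az":0,"dx":0,"dy":0,"dz":-2,"hand":0},
    {"ax":0,"ay":0,"az":0,"dx":0,"dy":0,"dz":-6,"hand":0},
    {"ax":0,"ay":0,"az":0,"dx":0,"dy":0,"dz":-11,"hand":0},
    {"ax":0,"ay":0,"az":0,"dx":0,"dy":0,"dz":-16,"hand":0},
    {"ax":0,"ay":0,"az":0,"dx":0,"dy":0,"dz":-16,"hand":0},
  ],
)

```text
clock: 7.1
eef_pos: [573.2, -312.9, 300.4]
tool_rot: [3.13, -0.195, 1.47]
force: [0.5, -1.3, 0.6]
width: 85.5
gripper_force: 0.0
```

```bash
python3 -c "
from h import *
rows([tcp((55,100,290),-.25)],-.25)"
```

```text
7.1 [ 573.2 -312.9  300.4] [ 0.5 -1.3  0.6] 85.47683244438021
turn [ 0.01 -0.45 -0.  ]
[20.4, -7.31, 6.88]
```

Emit:
send_rows(
  series=[
    {"ax":0,"ay":-0.1,"az":0,"dx":4,"dy":-1.5,"dz":1,"hand":0},
    {"ax":0,"ay":-0.2,"az":0,"dx":8,"dy":-3,"dz":2.5,"hand":0},
    {"ax":0,"ay":-0.3,"az":0,"dx":12,"dy":-4.5,"dz":4,"hand":0},
    {"ax":0,"ay":-0.4,"az":0,"dx":16,"dy":-6,"dz":5.5,"hand":0},
    {"ax":0,"ay":-0.45,"az":0,"dx":20.4,"dy":-7.3,"dz":6.9,"hand":0},
    {"ax":0,"ay":-0.45,"az":0,"dx":20.4,"dy":-7.3,"dz":6.9,"hand":0},
    {"ax":0,"ay":-0.45,"az":0,"dx":20.4,"dy":-7.3,"dz":6.9,"hand":0},
    {"ax":0,"ay":-0.45,"az":0,"dx":20.4,"dy":-7.3,"dz":6.9,"hand":0},
  ],
)

```text
clock: 7.9
eef_pos: [519.9, -89.6, 266.5]
tool_rot: [-3.142, 0.247, 1.468]
force: [-0.5, -1.2, -0.2]
width: 85.7
gripper_force: 0.0
```

Run:
```python
from h import *
rows([tcp((55,90,150),-.25),tcp((55,85,110),-.25)],-.25)
```

```text
7.9 [519.9 -89.6 266.5] [-0.5 -1.2 -0.2] 85.65448116625058
turn [-0. -0. -0.]
[2.03, 0.33, 13.4]
[2.52, 0.33, 17.4]
```

Emit:
send_rows(
  series=[
    {"ax":0,"ay":0,"az":0,"dx":2,"dy":0.2,"dz":4,"hand":0},
    {"ax":0,"ay":0,"az":0,"dx":2,"dy":0.2,"dz":8,"hand":0},
    {"ax":0,"ay":0,"az":0,"dx":2,"dy":0.2,"dz":12,"hand":0},
    {"ax":0,"ay":0,"az":0,"dx":2.2,"dy":0.2,"dz":15,"hand":0},
    {"ax":0,"ay":0,"az":0,"dx":2.5,"dy":0.2,"dz":17.3,"hand":0},
    {"ax":0,"ay":0,"az":0,"dx":2.5,"dy":0.2,"dz":17.3,"hand":0},
    {"ax":0,"ay":0,"az":0,"dx":2.5,"dy":0.2,"dz":17.3,"hand":0},
    {"ax":0,"ay":0,"az":0,"dx":2.5,"dy":0.2,"dz":17.3,"hand":0},
  ],
)

```text
clock: 8.7
eef_pos: [521.0, -107.7, 93.7]
tool_rot: [3.14, 0.247, 1.467]
force: [0.5, 0.2, 0.4]
width: 85.2
gripper_force: 0.0
```

Run:
```python
from h import *
from cell import get_image
import cv2
rows([tcp(box(0,85),-.25)],-.25)
g=get_image("side")["pixels"][150:384,80:340,::-1];h=get_image("top")["pixels"][130:300,270:420,::-1]
a=cv2.resize(g,(440,396));b=cv2.resize(h,(349,396));cv2.imwrite("pics/g3.png",np.hstack([a,b]))
```

```text
8.7 [ 521.  -107.7   93.7] [0.5 0.2 0.4] 85.2142884441759
turn [ 0. -0. -0.]
[0.03, 0.04, 0.21]
```

View pics/g3.png

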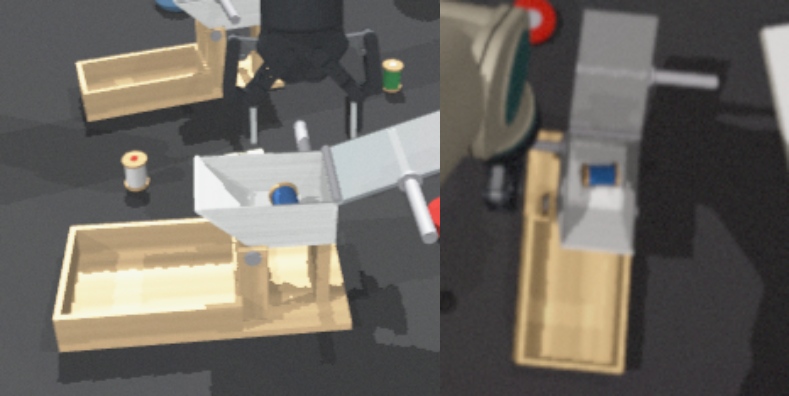

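The lid rests fully open, and the box pin at (300,132) sits between the fingers at (253,·) and (352,·). I'll close.

Emit:
send_rows(
  series=[
    {"ax":0,"ay":0,"az":0,"dx":0,"dy":0,"dz":0.1,"hand":0.5},
    {"ax":0,"ay":0,"az":0,"dx":0,"dy":0,"dz":0.1,"hand":1},
    {"ax":0,"ay":0,"az":0,"dx":0,"dy":0,"dz":0.1,"hand":1},
    {"ax":0,"ay":0,"az":0,"dx":0,"dy":0,"dz":0.1,"hand":1},
    {"ax":0,"ay":0,"az":0,"dx":0,"dy":0,"dz":0.1,"hand":1},
    {"ax":0,"ay":0,"az":0,"dx":0,"dy":0,"dz":0.1,"hand":1},
    {"ax":0,"ay":0,"az":0,"dx":0,"dy":0,"dz":0.1,"hand":1},
    {"ax":0,"ay":0,"az":0,"dx":0,"dy":0,"dz":0.1,"hand":1},
  ],
)

```text
clock: 9.6
eef_pos: [520.3, -106.7, 91.5]
tool_rot: [-3.141, 0.247, 1.47]
force: [-0.1, 0.4, 2.1]
width: 9.9
gripper_force: 58.4
```

Run:
```python
from h import *
rows([tcp(box(t,85),-.25) for t in np.arange(0,1.36,.075)],-.25)
```

```text
9.6 [ 520.3 -106.7   91.5] [-0.1  0.4  2.1] 9.896351147679313
turn [-0. -0. -0.]
[-0.12, 0.12, 0.02]
[-0.22, -0.09, -0.37]
[-0.32, -0.32, -0.75]
[-0.41, -0.58, -1.11]
[-0.49, -0.87, -1.45]
[-0.57, -1.18, -1.76]
[-0.65, -1.52, -2.06]
[-0.71, -1.88, -2.33]
[-0.78, -2.26, -2.57]
[-0.83, -2.65, -2.78]
[-0.88, -3.06, -2.96]
[-0.91, -3.49, -3.12]
[-0.95, -3.92, -3.24]
[-0.97, -4.37, -3.33]
[-0.98, -4.82, -3.39]
[-0.99, -5.27, -3.41]
[-0.99, -5.72, -3.4]
[-0.98, -6.17, -3.36]
[-0.96, -6.62, -3.29]
```

Emit:
send_rows(
  series=[
    {"ax":0,"ay":0,"az":0,"dx":-0.1,"dy":-0.21,"dz":-0.39,"hand":1},
    {"ax":0,"ay":0,"az":0,"dx":-0.2,"dy":-0.44,"dz":-0.77,"hand":1},
    {"ax":0,"ay":0,"az":0,"dx":-0.29,"dy":-0.7,"dz":-1.13,"hand":1},
    {"ax":0,"ay":0,"az":0,"dx":-0.37,"dy":-0.99,"dz":-1.47,"hand":1},
    {"ax":0,"ay":0,"az":0,"dx":-0.45,"dy":-1.3,"dz":-1.78,"hand":1},
    {"ax":0,"ay":0,"az":0,"dx":-0.53,"dy":-1.64,"dz":-2.08,"hand":1},
    {"ax":0,"ay":0,"az":0,"dx":-0.59,"dy":-2.0,"dz":-2.35,"hand":1},
    {"ax":0,"ay":0,"az":0,"dx":-0.66,"dy":-2.38,"dz":-2.59,"hand":1},
    {"ax":0,"ay":0,"az":0,"dx":-0.71,"dy":-2.77,"dz":-2.8,"hand":1},
    {"ax":0,"ay":0,"az":0,"dx":-0.76,"dy":-3.18,"dz":-2.98,"hand":1},
  ],
)

```text
clock: 10.6
eef_pos: [492.7, -103.8, 123.9]
tool_rot: [3.133, 0.247, 1.47]
force: [8.3, 0.7, 9.1]
width: 9.7
gripper_force: 58.9
```

Emit:
send_rows(
  series=[
    {"ax":0,"ay":0,"az":0,"dx":-0.03,"dy":-0.43,"dz":-0.16,"hand":1},
    {"ax":0,"ay":0,"az":0,"dx":-0.07,"dy":-0.86,"dz":-0.28,"hand":1},
    {"ax":0,"ay":0,"az":0,"dx":-0.09,"dy":-1.31,"dz":-0.37,"hand":1},
    {"ax":0,"ay":0,"az":0,"dx":-0.1,"dy":-1.76,"dz":-0.43,"hand":1},
    {"ax":0,"ay":0,"az":0,"dx":-0.11,"dy":-2.21,"dz":-0.45,"hand":1},
    {"ax":0,"ay":0,"az":0,"dx":-0.11,"dy":-2.66,"dz":-0.44,"hand":1},
    {"ax":0,"ay":0,"az":0,"dx":-0.1,"dy":-3.11,"dz":-0.4,"hand":1},
    {"ax":0,"ay":0,"az":0,"dx":-0.08,"dy":-3.56,"dz":-0.33,"hand":1},
    {"ax":0,"ay":0,"az":0,"dx":-0.08,"dy":-3.56,"dz":-0.33,"hand":1},
    {"ax":0,"ay":0,"az":0,"dx":-0.08,"dy":-3.56,"dz":-0.33,"hand":1},
  ],
)

```text
clock: 11.6
eef_pos: [454.3, -99.9, 128.5]
tool_rot: [3.138, 0.245, 1.469]
force: [-1.4, 7.0, 28.9]
width: 9.9
gripper_force: 64.1
```

Emit:
send_rows(
  series=[
    {"ax":0,"ay":0,"az":0,"dx":0,"dy":0,"dz":0,"hand":1},
    {"ax":0,"ay":0,"az":0,"dx":0,"dy":0,"dz":0,"hand":1},
    {"ax":0,"ay":0,"az":0,"dx":0,"dy":0,"dz":0,"hand":1},
    {"ax":0,"ay":0,"az":0,"dx":0,"dy":0,"dz":0,"hand":1},
    {"ax":0,"ay":0,"az":0,"dx":0,"dy":0,"dz":0,"hand":1},
    {"ax":0,"ay":0,"az":0,"dx":0,"dy":0,"dz":0,"hand":1},
  ],
)

```text
clock: 12.2
eef_pos: [454.3, -100.0, 128.5]
tool_rot: [3.138, 0.245, 1.469]
force: [-1.1, 5.5, 29.6]
width: 9.6
gripper_force: 64.1
```

Run:
```python
from h import *
from cell import get_image
import cv2
rows([tcp(box(t,85),-.25) for t in np.arange(1.35,-.01,-.075)],-.25)
g=get_image("side")["pixels"][130:384,80:340,::-1];h=get_image("top")["pixels"][130:300,270:420,::-1]
a=cv2.resize(g,(405,396));b=cv2.resize(h,(349,396));cv2.imwrite("pics/g4.png",np.hstack([a,b]))
```

```text
12.2 [ 454.3 -100.   128.5] [-1.1  5.5 29.6] 9.572026637725935
turn [ 0. -0. -0.]
[-0.06, 0.01, 0.3]
[-0.08, 0.46, 0.23]
[-0.09, 0.91, 0.19]
[-0.09, 1.36, 0.18]
[-0.08, 1.81, 0.21]
[-0.07, 2.26, 0.27]
[-0.04, 2.71, 0.36]
[-0.01, 3.14, 0.48]
[0.03, 3.56, 0.63]
[0.07, 3.98, 0.82]
[0.13, 4.37, 1.03]
[0.19, 4.75, 1.28]
[0.26, 5.11, 1.55]
[0.33, 5.44, 1.84]
[0.41, 5.75, 2.16]
[0.5, 6.04, 2.5]
[0.59, 6.3, 2.86]
[0.68, 6.53, 3.24]
[0.78, 6.73, 3.63]
```

View pics/g4.png

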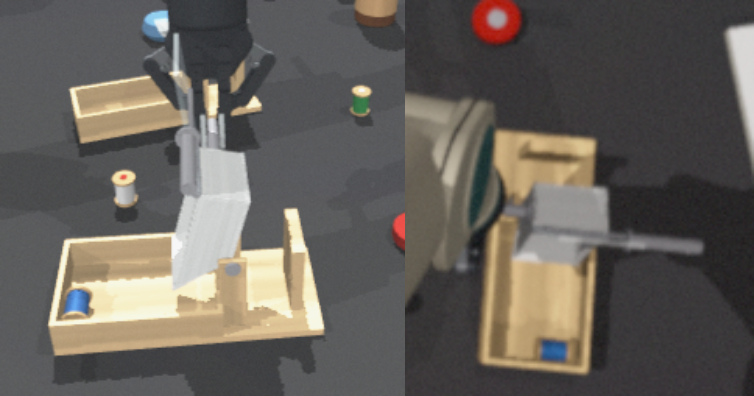

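The blue reel lies in the tray, at (75,303) in the side panel and (553,350) in the top panel. Next I set the box back level along the same arc.

Emit:
send_rows(
  series=[
    {"ax":0,"ay":0,"az":0,"dx":-0.02,"dy":0.45,"dz":-0.07,"hand":1},
    {"ax":0,"ay":0,"az":0,"dx":-0.03,"dy":0.9,"dz":-0.11,"hand":1},
    {"ax":0,"ay":0,"az":0,"dx":-0.03,"dy":1.35,"dz":-0.12,"hand":1},
    {"ax":0,"ay":0,"az":0,"dx":-0.02,"dy":1.8,"dz":-0.09,"hand":1},
    {"ax":0,"ay":0,"az":0,"dx":-0.01,"dy":2.25,"dz":-0.03,"hand":1},
    {"ax":0,"ay":0,"az":0,"dx":0.02,"dy":2.7,"dz":0.06,"hand":1},
    {"ax":0,"ay":0,"az":0,"dx":0.05,"dy":3.13,"dz":0.18,"hand":1},
    {"ax":0,"ay":0,"az":0,"dx":0.09,"dy":3.55,"dz":0.33,"hand":1},
    {"ax":0,"ay":0,"az":0,"dx":0.13,"dy":3.97,"dz":0.52,"hand":1},
    {"ax":0,"ay":0,"az":0,"dx":0.19,"dy":4.36,"dz":0.73,"hand":1},
  ],
)

```text
clock: 13.3
eef_pos: [494.6, -104.0, 119.1]
tool_rot: [-3.138, 0.246, 1.47]
force: [0.9, -1.0, -0.9]
width: 9.7
gripper_force: 65.6
```

Emit:
send_rows(
  series=[
    {"ax":0,"ay":0,"az":0,"dx":0.06,"dy":0.38,"dz":0.25,"hand":1},
    {"ax":0,"ay":0,"az":0,"dx":0.13,"dy":0.74,"dz":0.52,"hand":1},
    {"ax":0,"ay":0,"az":0,"dx":0.2,"dy":1.07,"dz":0.81,"hand":1},
    {"ax":0,"ay":0,"az":0,"dx":0.28,"dy":1.38,"dz":1.13,"hand":1},
    {"ax":0,"ay":0,"az":0,"dx":0.37,"dy":1.67,"dz":1.47,"hand":1},
    {"ax":0,"ay":0,"az":0,"dx":0.46,"dy":1.93,"dz":1.83,"hand":1},
    {"ax":0,"ay":0,"az":0,"dx":0.55,"dy":2.16,"dz":2.21,"hand":1},
    {"ax":0,"ay":0,"az":0,"dx":0.65,"dy":2.36,"dz":2.55,"hand":1},
    {"ax":0,"ay":0,"az":0,"dx":0.65,"dy":2.36,"dz":2.55,"hand":1},
    {"ax":0,"ay":0,"az":0,"dx":0.65,"dy":2.36,"dz":2.55,"hand":1},
  ],
)

```text
clock: 14.3
eef_pos: [518.6, -106.5, 91.3]
tool_rot: [-3.138, 0.247, 1.47]
force: [-2.7, 2.4, 4.2]
width: 9.9
gripper_force: 72.1
```

Run:
```python
from h import *
rows([tcp(box(0,85),-.25)],-.25)
```

```text
14.3 [ 518.6 -106.5   91.3] [-2.7  2.4  4.2] 9.946202515960804
turn [-0. -0. -0.]
[-0.13, 0.28, -0.0]
```

The box is back at about its starting pose (z 91.3 against 91.5 before), so I'll release and retreat.

Emit:
send_rows(
  series=[
    {"ax":0,"ay":0,"az":0,"dx":0,"dy":0,"dz":0,"hand":0.5},
    {"ax":0,"ay":0,"az":0,"dx":0,"dy":0,"dz":0,"hand":0},
    {"ax":0,"ay":0,"az":0,"dx":0,"dy":0,"dz":0,"hand":0},
    {"ax":0,"ay":0,"az":0,"dx":0,"dy":0,"dz":0,"hand":0},
    {"ax":0,"ay":0,"az":0,"dx":0,"dy":0,"dz":0,"hand":0},
    {"ax":0,"ay":0,"az":0,"dx":0,"dy":0,"dz":-2,"hand":0},
    {"ax":0,"ay":0,"az":0,"dx":0,"dy":0,"dz":-6,"hand":0},
    {"ax":0,"ay":0,"az":0,"dx":0,"dy":0,"dz":-10,"hand":0},
    {"ax":0,"ay":0,"az":0,"dx":0,"dy":0,"dz":-15,"hand":0},
    {"ax":0,"ay":0,"az":0,"dx":0,"dy":0,"dz":-15,"hand":0},
  ],
)

```text
clock: 15.3
eef_pos: [527.7, -69.3, 242.4]
tool_rot: [3.131, 0.245, 1.47]
force: [0.6, -1.2, 0.1]
width: 85.4
gripper_force: 0.0
```

Emit:
send_rows(
  series=[
    {"ax":0,"ay":0,"az":0,"dx":4,"dy":0,"dz":0,"hand":0},
    {"ax":0,"ay":0,"az":0,"dx":8,"dy":0,"dz":0,"hand":0},
    {"ax":0,"ay":0,"az":0,"dx":8,"dy":0,"dz":0,"hand":0},
    {"ax":0,"ay":0,"az":0,"dx":8,"dy":0,"dz":0,"hand":0},
    {"ax":0,"ay":0,"az":0,"dx":8,"dy":0,"dz":0,"hand":0},
  ],
)

```text
clock: 15.8
eef_pos: [531.1, 5.7, 217.6]
tool_rot: [-3.141, 0.248, 1.469]
force: [0.7, -0.8, -0.0]
width: 85.3
gripper_force: 0.0
```

Run:
```python
from h import *
from cell import get_image
import cv2
g=get_image("side")["pixels"][130:384,80:340,::-1];h=get_image("top")["pixels"][130:300,270:420,::-1]
a=cv2.resize(g,(405,396));b=cv2.resize(h,(349,396));cv2.imwrite("pics/g5.png",np.hstack([a,b]))
```

```text
(no output)
```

View pics/g5.png

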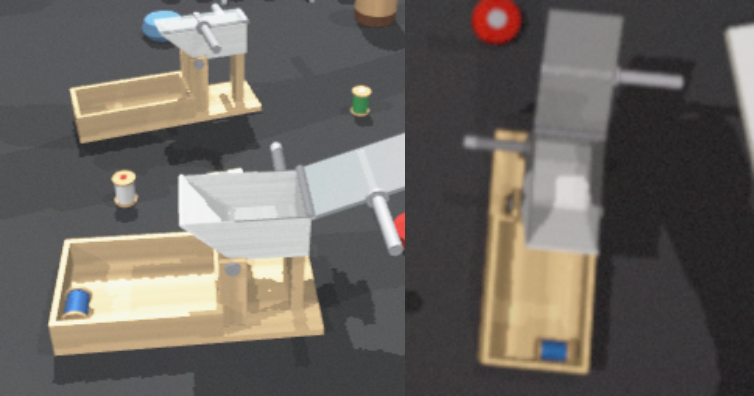

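The box is level and empty with the lid fully open behind it. The reel is in the tray at (75,303), and the arm is clear.

```bash
python3 -c "
from cell import finish_job
print(finish_job())"
```

```text
the job is handed in; nothing more can be done
None
```

The job is handed in at about 16 s of the 53 s allowed: the wide box's lid is fully open against its stop, the reel is in the plywood tray, and the box is level and released with the arm clear.

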